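# Pot away under the white stand

## Task

Put the low round pot with the flat cream lid away under the small white stand: slide it upright into the space between the stand's legs, beneath the top, until no more than a finger's width (2 cm) of it sticks out in front. Leave the kitchen timer and the garlic bulb where they are.

Things in the scene. Friction and masses are not known exactly. Their poses are not given: they have to be found in the camera images.
- pot: Low round pot, red and cream bands with a flat cream lid, 63 mm across and 34 mm high, about 0.05 to 0.1 kg, loose on the worktop. Origin at the centre of its underside, z up. It can be gripped across its diameter from above, or pushed along the worktop.
- white_stand_mouth (a point): Open front of the fixed white stand: point on the worktop under the middle of its front edge; x points into it, y left, z up. In mm: stand 130 deep, 124 wide, 62 high; gap below: 100 wide, 50 high, back rail 120 behind the front edge. Top bare. A like stand of dark wood, star cutter under it, spice jars on it (to 170 high), is fixed 170 to 310 to its left or right, centre to centre: not used.
- timer: Kitchen timer, red foot and cream top with a knob, 62 mm across, 61 mm high, loose. Origin at the centre of its underside. To be left alone.
- garlic: Garlic bulb, off-white, about 60 mm across and 58 mm high, loose. Origin at the centre of its underside. To be left alone.

How it is judged (in metres and radians):
At the end, for the whole second after the job is handed in: The pot stands upright (within 10 degrees) and at rest on the worktop between the white stand's legs, its middle at least 10 mm behind the front edge of the stand's top, so that no more than about 20 mm of it sticks out (x of pot in the frame of white_stand_mouth between 0.01 and 0.1 m and y of pot in the frame of white_stand_mouth between -0.03 and 0.03 m and height (world z) of pot between -0.01 and 0.01 m and angle between pot's own z axis and vertical below 0.17 rad and linear speed of pot below 0.02 m/s); the robot touches nothing.
It fails at once if the timer is moved more than 30 mm (distance of timer from where it was at the start of the episode above 0.03 m).
It fails at once if the garlic is moved more than 30 mm (distance of garlic from where it was at the start of the episode above 0.03 m).
It also fails if it takes over 51 s, if anything falls off the work surface, if the arm or the gripper's body presses on something with over 40 N, if the wrist force passes 120 N, or if a joint passes its speed limit or range.

## Robot

A 6-joint arm with a two-finger parallel gripper is mounted at the origin on a cart in front of the work surface, level with it; the furniture and walls round the work are solid. World frame = base frame: x ahead of the robot, y to its left, z up, the work surface at z = 0. Lengths are in m, angles in degrees, forces in N, time in s.
With the tool pointing down it reaches from about 0.425 to 0.925 m from the base axis. Payload 12.5 kg.
Tool frame: the origin (TCP) lies at the very end of the fingers, on their centre line; the grasp point (between the pads) lies ctrl.grip_point_offset behind it (ctrl.grip_point_offset is the distance from the TCP to the grasp point, in m); z points along the fingers, y is the line along which they close (so a half turn about z gives the same grasp; the last joint's range is limited). The gripper opens to 85 mm and grips with 20 to 120 N. Pads are 22 mm wide; open, the fingers measure 114 mm over their backs; the gripper's body (76 mm by 85 mm) begins 54 mm behind the grasp point. The pads swing forward as they close: fully open they stand 13 mm farther back than shut.
Start: joints at [66.83, 28.126, 89.318, -0, 62.55, -6.05], TCP at [0.184, 0.597, 0.231] pointing down, gripper open.
Joint ranges: [-177.58, 177.58], [-47.91, 125.51], [2.72, 160], [-65.01, 245.01], [3.68, 167.84], [-153.87, 153.87]. Speed limits (degrees/s): [127.2, 127.2, 159.86, 180, 180, 180].

## Interface

Orientations are given as [roll, pitch, yaw] about the fixed x, y, z axes, in that order (R = Rz(yaw) Ry(pitch) Rx(roll)).
In Python, from rig import ctrl, optics, ticket gives the robot as it stands (ctrl), with the cameras (optics) and the job (ticket).
- The arm moves only by the tool shift_gripper, called after "Call:" as a command line: name --argument value ..., lists and objects as JSON in quotes. Schema: {"type":"object","properties":{"rows":{"type":"object","properties":{"increments":{"type":"array","items":{"type":"array","items":{"type":"number"},"minItems":6,"maxItems":6},"minItems":1,"maxItems":20}},"additionalProperties":false,"required":["increments"]},"finger_gap":{"type":"number"},"squeeze":{"type":"number"},"only":{"type":"string"},"quiet":{"type":"boolean"},"lines":{"type":"string"}},"required":["rows"],"additionalProperties":false}. rows is an object whose key "increments" holds a list of rows, 1 to 20 of them, each of 6 numbers: dx, dy, dz in m, then a rotation vector rx, ry, rz in degrees; each row is the pose to reach, as a shift and turn from the pose commanded when the call began, along the tool's axes at that moment; what a row does not reach only later rows make up. A row lasts 1/10 s, in which the tool goes at most 0.05 m and 8.59 degrees, less where a joint would pass 70% of its speed; a pose out of reach is approached as far as the arm can. finger_gap is the finger opening in m, set as the call begins (left out keeps the last). The fingers move at their own pace and stop on an object; squeeze is the grip in N (left out, the last holds). Time passes only in rows, so rows that do not move let the fingers close. The tool returns the time, the measured TCP pose, the force, the opening and the grip force at its end. only (a regular expression) keeps the lines of the reply that match it, lines (a string "A,B") keeps lines A to B, and quiet returns only ok. Input that does not fit is refused with a message, and nothing moves.
- ctrl.state(): the state, without advancing time (a new reading comes with each control period).
- optics.get_image(name): name is "scene" or "top" or "wrist"; returns a dict with "image" (384x512x3 uint8, red, green, blue), "range_z" (384x512 float32, m along the optical axis (not along the pixel's ray), 0 where there is no reading), "fx", "fy", "cx", "cy" (pixels), "distortion" ([k1, k2, p1, p2, k3] as OpenCV has them; the pictures are not rectified), "R" (3x3) and "t" (3): a world point X has camera coordinates R X + t. Camera axes: x right, y down, z forward; pixel columns grow to the right and rows downward; lengths in m; the calibration is good to about 2 mm. A picture is of the moment at which its call begins.
- ticket.close_job(): hands the job in; it is judged then, once.
The state is a dict: "time": time; "qpos": joint angles; "joint_vel": joint speeds; "joint_efforts": joint torques, N m; "eef_pos": TCP position; "ee_rot": TCP orientation; "wrist_force": force on the tool from outside, world axes, zero at the start; "ft_torque": the same for the moment, N m; "grip_width": finger opening in m; "grasp_force": force on a finger pad.
Only numpy, scipy, OpenCV 4.12 (cv2) and the standard library are available. Lean on these libraries where they do the work, as an engineer would, in place of code of your own. Each camera call takes 0.05 s, during which the arm holds its last target. There are 200 camera calls.

## Working session

There is one attempt and no reset: what is moved stays moved. The work goes in short steps, Python scripts to look and compute and a tool call to move; the robot and the scene stay as the last step left them, time stands still between calls to the robot, and variables do not carry over. Pictures are saved under pics/ and viewed, at most 10 in all, crops included, and the job is handed in when it is done.

```bash
ls; mkdir -p pics; cat > h.py <<'E'
import cv2,numpy as np
from rig import ctrl, optics, ticket
def grab(n,save=None):
    d=optics.get_image(n)
    if save: cv2.imwrite('pics/'+save,d['image'][:,:,::-1])
    return d
def cloud(d):
    z=d['range_z'];h,w=z.shape
    K=np.array([[d['fx'],0,d['cx']],[0,d['fy'],d['cy']],[0,0,1]])
    uv=np.stack(np.meshgrid(np.arange(w),np.arange(h)),-1).reshape(-1,1,2).astype(np.float32)
    n=cv2.undistortPoints(uv,K,np.array(d['distortion'])).reshape(h,w,2)
    c=np.dstack([n[...,0]*z,n[...,1]*z,z])
    P=(c-np.array(d['t']))@np.array(d['R']); P[z==0]=np.nan
    return P
E
python3 - <<'E'
from h import *
a=grab('scene');b=grab('top')
cv2.imwrite('pics/a.png',cv2.resize(np.vstack([a['image'],b['image']])[:,:,::-1],(400,600)))
cv2.imwrite('pics/s.png',a['image'][:,:,::-1]);cv2.imwrite('pics/t.png',b['image'][:,:,::-1])
for n,d in(('s',a),('t',b)): np.save(n+'.npy',np.dstack([cloud(d)])); 
print(ctrl.grip_point_offset,ctrl.state()['ee_rot'],ctrl.state()['time'])
E
```

```text
pics
rig.py
0.0187 [-1.79944493e+02 -4.88749864e-03  1.62880597e+02] 0.1
```

View pics/s.png

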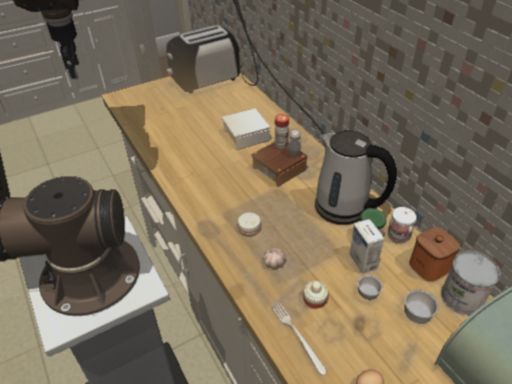

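View pics/t.png

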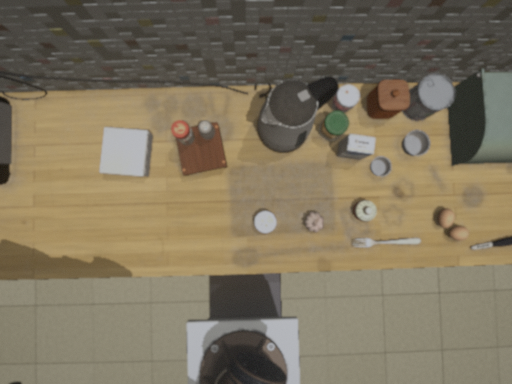

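The scene view shows the pot at (249,222), the garlic at (273,258), the timer at (316,293) and the white stand at (247,127). In the top view they are at pot (265,221), garlic (313,221), timer (366,210), white stand (125,152) and dark stand (202,148).

```bash
python3 - <<'E'
from h import *
P=np.load('t.npy');im=cv2.imread('pics/t.png')
for n,(u,v) in dict(pot=(265,221),garlic=(313,221),timer=(366,210),white=(125,152),dark=(202,155)).items():
    print(n,P[v,u].round(3))
def rect(n,m):
    q=P[m]; c=cv2.minAreaRect((q[:,:2]*1000).astype(np.float32)); print(n,len(q),c,np.median(q[:,2]).round(4)); print(cv2.boxPoints(c).round(0).tolist())
uu,vv=np.meshgrid(np.arange(512),np.arange(384))
box=lambda a,b,c,d:(uu>a)&(uu<b)&(vv>c)&(vv<d)
rect('white',box(95,158,120,185)&(P[...,2]>.052)&(P[...,2]<.072))
rect('dark',box(165,235,120,185)&(P[...,2]>.052)&(P[...,2]<.072))
for n,(u,v),lo in(('pot',(265,221),.025),('garlic',(313,221),.02),('timer',(366,210),.03)):
    m=box(u-18,u+18,v-18,v+18)&(P[...,2]>lo);q=P[m]
    print(n,q[:,:2].mean(0),cv2.minEnclosingCircle((q[:,:2]*1000).astype(np.float32)),q[:,2].max())
E
python3 - <<'E'
import cv2
im=cv2.imread('pics/s.png')[95:195,205:325];cv2.imwrite('pics/c.png',cv2.resize(im,None,fx=5,fy=5,interpolation=2))
E
```

```text
pot [ 0.43  -0.073  0.037]
garlic [ 0.426 -0.205  0.048]
timer [ 0.452 -0.353  0.054]
white [0.63  0.309 0.06 ]
dark [0.616 0.096 0.06 ]
white 2077 ((634.2479248046875, 314.5596618652344), (123.1543960571289, 130.75588989257812), 83.8288345336914) 0.0605
[[563.0, 260.0], [693.0, 246.0], [706.0, 369.0], [576.0, 383.0]]
dark 1604 ((636.3811645507812, 102.6217041015625), (131.218017578125, 124.38865661621094), 10.209237098693848) 0.0605
[[561.0, 152.0], [583.0, 30.0], [712.0, 53.0], [690.0, 175.0]]
pot [ 0.42817395 -0.07199564] ((428.2125244140625, -71.68244934082031), 30.98265838623047) 0.0388001849382151
garlic [ 0.4245013  -0.20979844] ((424.3305969238281, -212.47035217285156), 28.87051773071289) 0.05998531465665705
timer [ 0.45168183 -0.35675236] ((451.16131591796875, -359.5428161621094), 30.500320434570312) 0.062427587881448754
```

View pics/c.png

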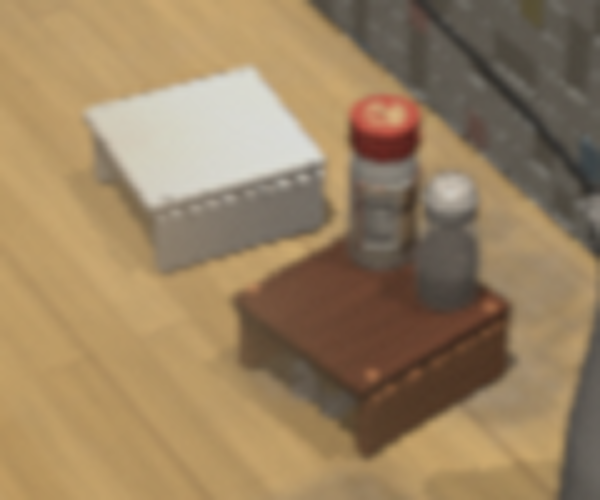

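The stand openings face the robot: the dark stand's opening shows at its lower-left face, and the white stand is oriented the same way. The white stand's mouth is at about (0.570, 0.3215), heading in at -6.2°. I'll grasp the pot with tool y across the mouth (yaw 173.8°), set it down in front, then push it in with tilted, part-open fingers.

```bash
cat >> h.py <<'E'
from scipy.spatial.transform import Rotation as R
def rel(p,tilt=0,yaw=173.8,base=None):
    s=ctrl.state(); R0=R.from_euler('xyz',s['ee_rot'],degrees=True)
    R1=R.from_euler('z',yaw,degrees=True)*R.from_euler('x',180,degrees=True)*R.from_euler('y',tilt,degrees=True)
    return np.r_[R0.inv().apply(np.array(p)-s['eef_pos']),(R0.inv()*R1).as_rotvec(degrees=True)].round(4)
E
python3 -c "
from h import *
for p in [(.45,.3,.2),(.44,.05,.16),(.428,-.072,.12),(.428,-.072,.004)]: print(rel(p))"
```

```text
[-3.41800e-01 -2.05600e-01  3.10000e-02 -5.49000e-02 -1.02000e-02
 -1.09194e+01]
[-4.05800e-01 -4.47400e-01  7.12000e-02 -5.49000e-02 -1.02000e-02
 -1.09194e+01]
[-4.30300e-01 -5.67500e-01  1.11300e-01 -5.49000e-02 -1.02000e-02
 -1.09194e+01]
[-4.30300e-01 -5.67400e-01  2.27300e-01 -5.49000e-02 -1.02000e-02
 -1.09194e+01]
```

Call:
shift_gripper --rows '{"increments": [[-0.04,-0.024,0.004,0,0,-1],[-0.08,-0.048,0.007,0,0,-2],[-0.12,-0.072,0.01,0,0,-4],[-0.16,-0.096,0.015,0,0,-6],[-0.2,-0.12,0.018,0,0,-8],[-0.24,-0.144,0.022,0,0,-10],[-0.28,-0.168,0.025,0,0,-10.9],[-0.32,-0.193,0.029,0,0,-10.9],[-0.345,-0.22,0.035,0,0,-10.9],[-0.36,-0.26,0.04,0,0,-10.9],[-0.37,-0.3,0.046,0,0,-10.9],[-0.38,-0.345,0.054,0,0,-10.9],[-0.39,-0.39,0.062,0,0,-10.9],[-0.4,-0.43,0.07,0,0,-10.9],[-0.41,-0.47,0.08,0,0,-10.9],[-0.42,-0.515,0.095,0,0,-10.9],[-0.43,-0.555,0.11,0,0,-10.9],[-0.43,-0.567,0.115,0,0,-10.9],[-0.43,-0.567,0.115,0,0,-10.9],[-0.43,-0.567,0.115,0,0,-10.9]]}' --finger_gap 0.085 --squeeze 30

```text
time: 2.1
eef_pos: [0.428, -0.0706, 0.1164]
ee_rot: [180.0, -0.0, 173.8]
wrist_force: [0.4, 0.8, -0.4]
grip_width: 0.0848
grasp_force: 0.0
```

```bash
python3 - <<'E'
from h import *
d=grab('wrist','w.png');print(rel((.428,-.072,.004)))
P=cloud(d);z=P[...,2];m=(z>.03)&(z<.042)&(np.hypot(P[...,0]-.428,P[...,1]+.072)<.05);print(m.sum(),cv2.minEnclosingCircle((P[m][:,:2]*1000).astype(np.float32)),np.median(z[m]))
E
```

```text
[ 0.     -0.0018  0.1126  0.008   0.0139  0.0197]
3616 ((428.4599304199219, -73.93944549560547), 30.94548988342285) 0.032816873221860665
```

View pics/w.png

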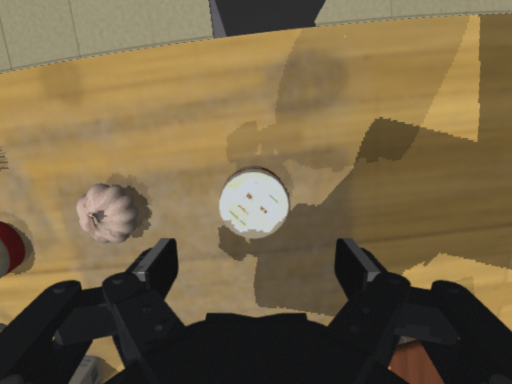

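The wrist view shows the pot at (254,202), centred between the fingers, with the garlic at (110,212) well clear. I'll descend and grip.

Call:
shift_gripper --rows '{"increments": [[0,-0.002,0.03,0,0,0],[0,-0.002,0.06,0,0,0],[0,-0.002,0.085,0,0,0],[0,-0.002,0.1,0,0,0],[0,-0.002,0.112,0,0,0],[0,-0.002,0.112,0,0,0],[0,-0.002,0.112,0,0,0]]}'

```text
time: 2.85
eef_pos: [0.4281, -0.0723, 0.0047]
ee_rot: [180.0, 0.0, 173.9]
wrist_force: [1.0, 0.2, 0.7]
grip_width: 0.0848
grasp_force: 0.0
```

Call:
shift_gripper --rows '{"increments": [[0,0,0,0,0,0],[0,0,0,0,0,0],[0,0,0,0,0,0],[0,0,0,0,0,0],[0,0,0,0,0,0],[0,0,0,0,0,0],[0,0,0,0,0,0],[0,0,0,0,0,0]]}' --finger_gap 0.04 --squeeze 30

```text
time: 3.65
eef_pos: [0.4282, -0.073, 0.0052]
ee_rot: [-180.0, 0.1, 173.8]
wrist_force: [-0.5, 4.8, 8.0]
grip_width: 0.0619
grasp_force: 30.8
```

Call:
shift_gripper --rows '{"increments": [[0,0,-0.01,0,0,0],[0,0,-0.025,0,0,0],[0,0,-0.025,0,0,0]]}'

```text
time: 3.95
eef_pos: [0.4285, -0.0733, 0.0311]
ee_rot: [-180.0, 0.2, 173.8]
wrist_force: [0.1, 0.2, -0.9]
grip_width: 0.0618
grasp_force: 33.2
```

```bash
python3 -c "
from h import *
for p in [(.46,.1,.03),(.51,.328,.03),(.51,.328,.005)]: print(rel(p))"
```

```text
[-0.0126  0.1757  0.001  -0.0324  0.1698 -0.018 ]
[-0.0376  0.4078  0.0009 -0.0324  0.1698 -0.018 ]
[-0.0375  0.4078  0.0259 -0.0324  0.1698 -0.018 ]
```

Call:
shift_gripper --rows '{"increments": [[-0.002,0.03,0,0,0,0],[-0.004,0.06,0,0,0,0],[-0.007,0.09,0,0,0,0],[-0.01,0.12,0,0,0,0],[-0.012,0.15,0,0,0,0],[-0.014,0.18,0,0,0,0],[-0.017,0.21,0,0,0,0],[-0.02,0.24,0,0,0,0],[-0.023,0.27,0,0,0,0],[-0.026,0.3,0,0,0,0],[-0.03,0.33,0,0,0,0],[-0.034,0.36,0,0,0,0],[-0.036,0.385,0,0,0,0],[-0.0375,0.4,0,0,0,0],[-0.0375,0.4078,0,0,0,0],[-0.0375,0.4078,0.01,0,0,0],[-0.0375,0.4078,0.02,0,0,0],[-0.0375,0.4078,0.0255,0,0,0],[-0.0375,0.4078,0.0255,0,0,0],[-0.0375,0.4078,0.0255,0,0,0]]}'

```text
time: 5.95
eef_pos: [0.5091, 0.3271, 0.0034]
ee_rot: [-180.0, -0.0, 173.7]
wrist_force: [-1.6, -2.6, 3.9]
grip_width: 0.0615
grasp_force: 35.5
```

Call:
shift_gripper --rows '{"increments": [[0,0,0,0,0,0],[0,0,0,0,0,0],[0,0,0,0,0,0],[0,0,0,0,0,0],[0,0,0,0,0,0],[0,0,-0.03,0,0,0],[0,0,-0.06,0,0,0],[0.03,0,-0.08,0,0,0],[0.06,0,-0.08,0,0,0],[0.08,0,-0.08,0,0,0],[0.08,0,-0.08,0,0,0],[0.08,0,-0.08,0,0,0]]}' --finger_gap 0.085

```text
time: 7.15
eef_pos: [0.4301, 0.3372, 0.0841]
ee_rot: [180.0, 0.0, 173.8]
wrist_force: [0.6, 0.5, -0.2]
grip_width: 0.0851
grasp_force: 0.0
```

```bash
python3 - <<'E'
from h import *
d=grab('wrist','w2.png')
P=cloud(d);z=P[...,2]
m=(z>.026)&(z<.042)&(np.hypot(P[...,0]-.51,P[...,1]-.328)<.045);print(m.sum(),cv2.minEnclosingCircle((P[m][:,:2]*1000).astype(np.float32)),np.median(z[m]))
m=(z>.052)&(z<.072)&(P[...,0]>.54)&(P[...,1]>.23)&(P[...,1]<.41);r=cv2.minAreaRect((P[m][:,:2]*1000).astype(np.float32));print(r,cv2.boxPoints(r).round().tolist())
E
```

```text
2687 ((507.96844482421875, 326.7724914550781), 30.623489379882812) 0.03292544710670567
((0.0, 0.0), (0.0, 0.0), 0.0) [[0.0, 0.0], [0.0, 0.0], [0.0, 0.0], [0.0, 0.0]]
```

View pics/w2.png

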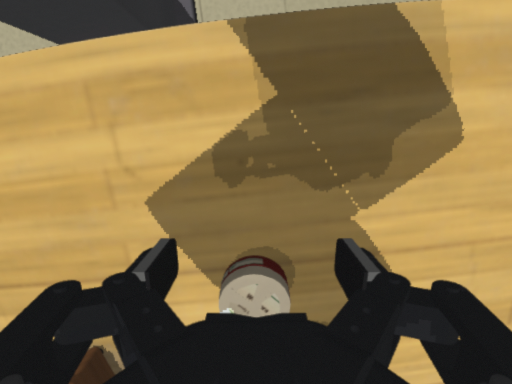

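The pot stands upright at (0.508, 0.327), 62 mm in front of the mouth and about 1 mm off its centre line. Next I'll lower the tilted, part-open fingers behind it.

```bash
cat >> h.py <<'E'
def W(x,y,z): c,s=np.cos(np.radians(-6.2)),np.sin(np.radians(-6.2)); return (.5695+c*x-s*y,.3215+s*x+c*y,z)
E
python3 -c "
from h import *
for x,z in [(-.125,.06),(-.125,.009)]: print(W(x,-.001,z),rel(W(x,-.001,z),-20))"
```

```text
(np.float64(0.4451231301477545), np.float64(0.33400576849928054), 0.06) [-1.48000e-02 -1.50000e-03  2.39000e-02  3.09000e-02 -1.99572e+01
 -1.99000e-02]
(np.float64(0.4451231301477545), np.float64(0.33400576849928054), 0.009) [-1.48000e-02 -1.60000e-03  7.49000e-02  3.09000e-02 -1.99572e+01
 -1.99000e-02]
```

Call:
shift_gripper --rows '{"increments": [[0,-0.0015,0,0,-8,0],[0,-0.0015,0,0,-16,0],[-0.01,-0.0015,0.01,0,-20,0],[-0.0148,-0.0015,0.024,0,-20,0],[-0.0148,-0.0015,0.045,0,-20,0],[-0.0148,-0.0015,0.065,0,-20,0],[-0.0148,-0.0015,0.075,0,-20,0],[-0.0148,-0.0015,0.075,0,-20,0],[-0.0148,-0.0015,0.075,0,-20,0]]}' --finger_gap 0.03

```text
time: 8.1
eef_pos: [0.445, 0.3337, 0.0087]
ee_rot: [-180.0, 20.0, 173.7]
wrist_force: [0.4, 0.2, -0.0]
grip_width: 0.0299
grasp_force: 0.0
```

```bash
python3 -c "
from h import *
for x in [-.105,-.06,-.03,-.007]: print(rel(W(x,-.001,.009),-20))"
```

```text
[-0.019   0.0003  0.0066 -0.0219  0.0076 -0.0493]
[-0.0613  0.0003  0.022  -0.0219  0.0076 -0.0493]
[-0.0895  0.0004  0.0323 -0.0219  0.0076 -0.0493]
[-0.1111  0.0004  0.0402 -0.0219  0.0076 -0.0493]
```

Call:
shift_gripper --rows '{"increments": [[-0.006,0,0.0022,0,0,0],[-0.012,0,0.0044,0,0,0],[-0.018,0,0.0065,0,0,0],[-0.024,0,0.0087,0,0,0],[-0.03,0,0.0109,0,0,0],[-0.036,0,0.0131,0,0,0],[-0.042,0,0.0153,0,0,0],[-0.048,0,0.0175,0,0,0],[-0.054,0,0.0197,0,0,0],[-0.06,0,0.0218,0,0,0],[-0.066,0,0.024,0,0,0],[-0.072,0,0.0262,0,0,0],[-0.078,0,0.0284,0,0,0],[-0.084,0,0.0306,0,0,0],[-0.09,0,0.0327,0,0,0],[-0.09,0,0.0327,0,0,0],[-0.09,0,0.0327,0,0,0]]}'

```text
time: 9.8
eef_pos: [0.5395, 0.3233, 0.0087]
ee_rot: [-180.0, 20.0, 173.8]
wrist_force: [0.1, -0.2, 0.5]
grip_width: 0.0302
grasp_force: 0.0
```

```bash
python3 - <<'E'
from h import *
a=grab('scene');b=grab('top');c=grab('wrist')
cv2.imwrite('pics/p1.png',np.hstack([cv2.resize(a['image'][75:225,190:340],(380,380)),cv2.resize(b['image'][100:220,70:190],(380,380))])[:,:,::-1])
print(rel(W(-.007,-.001,.009),-20))
E
```

```text
[-0.022   0.0003  0.0078 -0.0083 -0.0118 -0.0084]
```

View pics/p1.png

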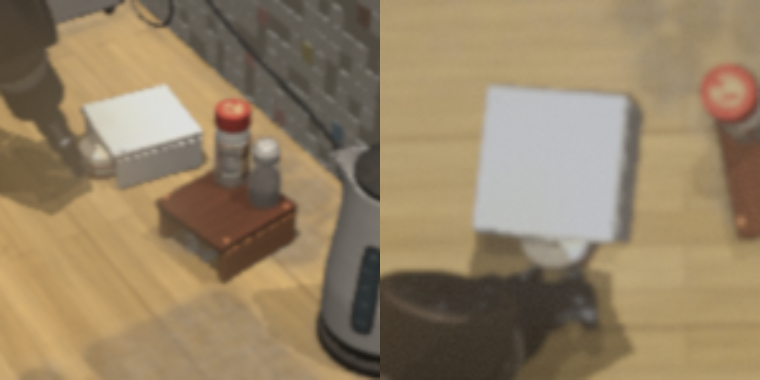

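The pot is entering the mouth, at (97,155) in the left panel and (556,250) in the right, and nothing is catching. I'll finish the push and then back off.

Call:
shift_gripper --rows '{"increments": [[-0.004,0,0.0015,0,0,0],[-0.008,0,0.0029,0,0,0],[-0.012,0,0.0044,0,0,0],[-0.016,0,0.0058,0,0,0],[-0.02,0,0.0073,0,0,0],[-0.024,0,0.0087,0,0,0],[-0.024,0,0.0087,0,0,0],[-0.024,0,0.0087,0,0,0]]}'

```text
time: 10.75
eef_pos: [0.5649, 0.3206, 0.0089]
ee_rot: [180.0, 20.0, 173.8]
wrist_force: [0.5, -0.5, 0.2]
grip_width: 0.0296
grasp_force: 0.0
```

Call:
shift_gripper --rows '{"increments": [[0.02,0,-0.0073,0,0,0],[0.05,0,-0.018,0,0,0],[0.08,0,-0.029,0,0,0],[0.09,0,-0.05,0,0,0],[0.09,0,-0.09,0,0,0],[0.09,0,-0.13,0,0,0],[0.09,0.04,-0.16,0,0,0],[0.09,0.08,-0.16,0,0,0],[0.09,0.12,-0.16,0,0,0],[0.09,0.12,-0.16,0,0,0],[0.09,0.12,-0.16,0,0,0]]}'

```text
time: 11.85
eef_pos: [0.4387, 0.4553, 0.1281]
ee_rot: [-180.0, 20.0, 173.9]
wrist_force: [-0.1, -0.6, -1.1]
grip_width: 0.0302
grasp_force: 0.0
```

```bash
python3 - <<'E'
from h import *
a=grab('scene');b=grab('top')
cv2.imwrite('pics/p2.png',np.hstack([cv2.resize(a['image'][75:225,190:340],(380,380)),cv2.resize(b['image'][100:220,70:190],(380,380))])[:,:,::-1])
o=np.array(W(0,0,0))
for n,d in(('s',a),('t',b)):
    P=cloud(d)-o;c,s=np.cos(np.radians(6.2)),np.sin(np.radians(6.2))
    x=c*P[...,0]-s*P[...,1];y=s*P[...,0]+c*P[...,1];z=P[...,2]
    m=(abs(x)<.06)&(abs(y)<.045)&(z>.012)&(z<.042)&(x<.005)
    if m.any(): print(n,m.sum(),np.percentile(x[m],[1,10,50]),np.percentile(y[m],[2,50,98]),np.percentile(z[m],[5,95]))
P=cloud(b)
for p0,p,lo in((None,(313,221),.02),(None,(366,210),.03)):
    q=P[p[1]-18:p[1]+18,p[0]-18:p[0]+18].reshape(-1,3);q=q[q[:,2]>lo];print(q.mean(0))
E
```

```text
s 11 [0.00256531 0.00296389 0.00378407] [-0.01878528 -0.00877264  0.00123092] [0.01363947 0.03502336]
t 7 [-5.85362367e-04 -9.50413554e-05  9.87706814e-04] [-0.00995024 -0.00579763  0.00222119] [0.01504998 0.03268167]
[ 0.42432025 -0.20981133  0.0367562 ]
[ 0.45165496 -0.35658526  0.04057076]
```

View pics/p2.png

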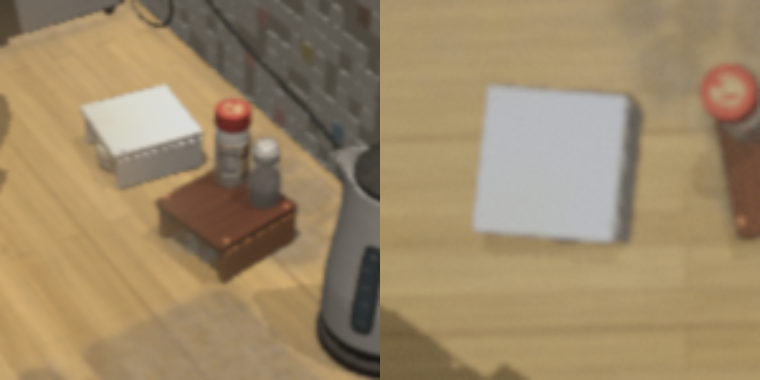

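The pot is fully under the top: its front rim is level with the stand's edge (left panel, about (103,157)), and the top view shows nothing sticking out. The garlic and timer haven't moved, and the arm is clear.

```bash
python3 -c "
from rig import ctrl, optics, ticket
print(ticket.close_job())"
```

```text
the job is handed in; nothing more can be done
None
```

The pot is under the white stand with its front rim about level with the stand's front edge (its middle about 30 mm in), the timer and garlic had not moved, and I handed the job in after about 12 s on the robot's clock; no verdict came back.

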